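# Refit the sprung feed roller in its bracket

### The job

Take the rubber feed roller out of its cradle and refit it in the feed bracket: press its sprung pin against the tall cheek until the roller fits between the two cheeks, slide it down until the pin springs into its slot, and ease it back so that both pins sit home in their slots and the spring holds the roller level; then let go. Nobody has measured how high the slots are set, so feel for them, gently: the spring needs up to about 13 N, and the roller must never be forced against the bracket with more than 30 N in all. Leave the ink bottle, the screwdriver and the parts bin where they are.

Things in the scene. Friction and masses are not known exactly. Their poses are not given: they have to be found in the camera images.
- roller_center (a point): Centre of the loose feed roller, on its axis at mid length: a black rubber cylinder 36 mm in diameter, 88 mm long along its own y axis, 0.15 to 0.3 kg, with a 10 mm steel pin at each end (tips chamfered by 1 mm). It starts level in the cradle, axis 42 mm above the table, its middle 60 mm free for fingers from above. It may be turned about its own y axis: use only the direction of y.
- plain_tip (a point): Tip of the roller's plain, fixed pin, on the axis, 70 mm from the roller's centre at its -y end (26 mm out of the rubber).
- brass_ring (a point): Middle of the thin brass ring at the roller's other (+y) end, 45 mm from its centre. The sprung pin slides in it: its tip is 77 mm from the roller's centre when free and can be pressed in along the axis by at most 16 mm, where it is rigid. It resists with 3 N at first and 0.6 N more for each mm (12.6 N fully in).
- cradle: Fixed grey plastic cradle that the roller lies in, base 70 x 130 x 6 mm, origin under its centre on the table, y along the roller with the sprung pin at +y. Two pairs of supports, 28 mm high, stand 38 mm either side of the middle.
- bracket: Fixed feed bracket, origin under its centre on the table, base 76 (x) x 206 (y) x 8 mm. Its posts hold a clamped yoke with two upright cheeks, 46 mm wide in x, facing each other along y: the low cheek at -y (inner face y = -65 mm, 11 mm thick), the tall one at +y (inner face y = +69 mm, 14 mm thick). The gap of 134 mm is 13 mm less than the roller's free length. The yoke's height differs each time.
- seat (a point): Point of the bracket's base frame, 62 mm above its underside, midway along the seated roller; axes as the bracket. Each cheek has, at x = 0 in its inner face, a slot 18 mm wide and 14 mm high, closed all round (low cheek 5 mm deep, tall cheek 7 mm). Both slots' centres are equally high, somewhere from 15 mm below to 15 mm above this point: that is not measured.
- tall_face (a point): Point of the bracket on the tall cheek's inner face at x = 0, 90 mm above the table. The tall cheek's top is 63 mm above its slot's centre, the low cheek's top only 12 mm above it; the tall face is flat and smooth above the slot, so the pressed pin can slide down it into the slot. A pin let go rests 2 mm below the slot's centre; the seated roller's centre is within 1 mm of y = 0.
- ink_bottle: Bystander: upright bottle, 48 mm in diameter and 115 mm high, origin at its foot.
- screwdriver: Bystander: screwdriver lying on the table.
- parts_bin: Bystander: open black bin 90 x 120 x 45 mm, origin under its centre.
Mind the look-alikes: they are no part of the job. There is more than one size of the bracket; the one meant has the size given above.

How it is judged:
By the outcome, as a careful person would: the job done as asked, in the order asked, and still so for the second after the job is handed in, with the robot touching nothing.
It also fails if it takes over 72 s, if anything falls off the work surface, if the arm or the gripper's body presses on something with over 40 N, if the wrist force passes 120 N, or if a joint passes its speed limit or range.

### The arm

A 6-joint arm with a two-finger parallel gripper is mounted at the origin on the work surface. World frame = base frame: x ahead of the robot, y to its left, z up, the work surface at z = 0. Lengths are in m, angles in degrees, forces in N, time in s.
With the tool pointing down it reaches from about 0.4 to 0.825 m from the base axis. Payload 7 kg.
Tool frame: the origin (TCP) lies between the finger pads; the fingertips stand 19 mm ahead of it and the grasp point (between the pads) is the TCP; x points along the fingers, y is the direction in which the jaws open and shut, and the axes are right-handed (so a half turn about x gives the same grasp; the last joint's range is limited). The gripper opens to 88 mm and grips with 3 to 60 N. Pads are 19 mm wide; open, the fingers measure 130 mm over their backs; the gripper's body (78 mm by 193 mm) begins 47 mm behind the grasp point.
Start: joints at [87.783, 20.546, 0.682, 0, -70.136, -16.507], TCP at [0.217, 0.639, 0.246] pointing down, gripper open.
Joint ranges: [-176.03, 176.03], [-82.01, 121.73], [-58.28, 71.71], [-173.87, 95.51], [-174.79, -0.11], [-173.66, 173.66]. Speed limits (degrees/s): [136.94, 136.94, 172.46, 180, 180, 180].

### API

Orientations are given as [roll, pitch, yaw] about the fixed x, y, z axes, in that order (R = Rz(yaw) Ry(pitch) Rx(roll)).
In Python, from plant import r gives the robot as it stands.
- The arm moves only by the tool send_rows, never from a script. Its argument "plan" is a list of rows, each a list of 2 entries, a list of its own where there are three numbers: the shift along the tool's x, y, z scaled (see below), then the turn, a rotation vector about the tool's x, y, z scaled (see below). A call has exactly 5 rows; each row is the pose to reach, as a shift and turn from the pose measured when the call began, along the tool's axes at that moment; what a row does not reach only later rows make up. The controller multiplies each number of a shift by 0.15 m and each number of a turn by pi/4 rad. A row lasts 1/10 s, in which the tool goes at most 50 mm and 8.59 degrees, less where a joint would pass 70% of its speed; a pose out of reach is approached as far as the arm can. A call with a number of a shift or a turn outside -1 to 1 is refused whole. A call with a gripper value outside its range is refused whole. "jaw" is the opening, from -1 (shut) to 1 (fully open), so that 0 is half open, set as the call begins (left out, the last holds). The fingers move at their own pace and stop on an object; "force" is the grip in N (left out, the last holds). Time passes only in rows, so rows that repeat a pose let the fingers close, or fill a call up. It gives the time, the measured TCP pose, the force and the opening at its end, in the units of the state.
- r.get_state(): the state, without advancing time (a new reading comes with each control period).
- r.capture(name): name is "scene" or "top"; returns a dict with "color" (420x560x3 uint8, red, green, blue), "range_z" (420x560 float32, m along the optical axis (not along the pixel's ray), 0 where there is no reading), "mtx" (3x3 intrinsics, pixels), "k1" (the pictures are not rectified: a ray, as slopes to the right and down, at radius r is drawn at 1 + k1 r^2 times it, then the intrinsics apply), "pose" (4x4, takes a point from camera to world coordinates). Camera axes: x right, y down, z forward; pixel columns grow to the right and rows downward; lengths in m; the calibration is good to about 2 mm. A picture is of the moment at which its call begins.
- r.close_job(): hands the job in, once; it reports no verdict.
Trained networks look in a picture, given as the dict that the camera call returned (one of the last four; its "shot" number tells which), for a name from the list of things; names that differ only in an ending like _2 or _b are one class to them, and where a whole thing is asked for, a point or a joint stands for the part that bears it (a point fixed in the world has none). Each returns a list of dicts, best first, with "score" (0 to 1); they miss things now and then, are a little off and sometimes report something else, mostly with a low value. They report only what shows in the picture. A call takes as long as a camera call. They do not tell look-alikes from the thing itself.
- r.find_in(picture, target): "uv" ([column, row] in pixels, amid what is visible of it).
- r.trace(picture, target): "mask" (420x560 bool, what is visible of it) and "uv" ([column, row] in pixels, amid what is visible of it).
The state is a dict: "time_s": time; "joints": joint angles; "qd": joint speeds; "joint_torque": joint torques, N m; "tcp_pos": TCP position; "eef_rot": TCP orientation; "contact_force": force on the tool from outside, world axes, zero at the start; "moment": the same for the moment, N m; "gripper_width": finger opening in m.
Only numpy, scipy, OpenCV 4.12 (cv2) and the standard library are available. Lean on these libraries where they do the work, as an engineer would, in place of code of your own. Each camera call takes 0.05 s, during which the arm holds its last target. There are 200 camera calls.

## Working session

There is one attempt and no reset: what is moved stays moved. The work goes in short steps, Python scripts to look and compute and a tool call to move; the robot and the scene stay as the last step left them, time stands still between calls to the robot, and variables do not carry over. Pictures are saved under pics/ and viewed, about 8 in all and at most 12, crops included, and the job is handed in when it is done.

Besides the shell and the picture viewer there is one more tool, called after "Emit:" by a JSON object that holds its "op" and its "data", one argument or row to a line. send_rows: Moves the arm, as the interface text tells. Its arguments: {"type":"object","properties":{"plan":{"type":"array"},"jaw":{"type":"number"},"force":{"type":"number"}},"required":["plan"]}

```bash
mkdir -p pics; ls
cat > h.py <<'E'
import numpy as np, cv2
from plant import r
from scipy.spatial.transform import Rotation as R
def ray(p,uv):
    K=p["mtx"]; x=(uv[0]-K[0,2])/K[0,0]; y=(uv[1]-K[1,2])/K[1,1]
    d=np.hypot(x,y); s=d
    for _ in range(20): s=d/(1+p["k1"]*s*s)
    f=s/d if d>0 else 1
    return np.array([x*f,y*f,1])
def world(p,uv,z=None):
    z=z or p["range_z"][int(round(uv[1])),int(round(uv[0]))]
    return (p["pose"]@np.append(ray(p,uv)*z,1))[:3]
def atheight(p,uv,h):
    d=p["pose"][:3,:3]@ray(p,uv); o=p["pose"][:3,3]
    return o+d*(h-o[2])/d[2]
def cloud(p):
    K=p["mtx"]; v,u=np.mgrid[:420,:560]; x=(u-K[0,2])/K[0,0]; y=(v-K[1,2])/K[1,1]
    d=np.hypot(x,y); s=d.copy()
    for _ in range(20): s=d/(1+p["k1"]*s*s)
    f=np.where(d>0,s/np.maximum(d,1e-9),1); z=p["range_z"]
    return np.stack([x*f*z,y*f*z,z],-1)@p["pose"][:3,:3].T+p["pose"][:3,3]
def save(p,n): cv2.imwrite(f"pics/{n}.png",p["color"][:,:,::-1])
E
cat > a.py <<'E'
from h import *
np.set_printoptions(precision=3,suppress=True)
print(r.get_state())
P=[]
for n in ("scene","top"):
    p=r.capture(n); save(p,n+"1"); print(n,p["mtx"],p["k1"],p["pose"])
    P.append(cv2.imread(f"pics/{n}1.png"))
    for t in ("roller_center","plain_tip","brass_ring","cradle","bracket","seat","tall_face","ink_bottle","screwdriver","parts_bin"):
        for q in r.find_in(p,t)[:3]:
            print(n,t,round(q["score"],2),np.round(q["uv"],1),world(p,q["uv"]))
E
python3 a.py
```

```text
pics
{'time_s': 0.0, 'joints': array([ 87.781,  20.591,   0.632,  -0.02 , -70.136, -16.508]), 'qd': array([ 0.045, -0.026, -0.003,  0.068,  0.046, -0.063]), 'joint_torque': array([ -0.   , -58.272,  29.306,   6.997,   0.007,  -0.   ]), 'tcp_pos': array([0.217, 0.639, 0.245]), 'eef_rot': array([  95.067,   89.903, -103.667]), 'contact_force': array([-0.019, -0.667, -0.203]), 'moment': array([ 0.017, -0.013, -0.018]), 'gripper_width': 0.08785715052939232}
scene [[419.83    0.    281.811]
 [  0.    419.83  215.176]
 [  0.      0.      1.   ]] -0.1036398614023725 [[ 0.579  0.686 -0.441  0.954]
 [ 0.816 -0.486  0.313 -0.363]
 [ 0.001 -0.541 -0.841  0.943]
 [ 0.     0.     0.     1.   ]]
scene roller_center 0.97 [359.3 203. ] [0.573 0.152 0.054]
scene plain_tip 0.74 [355.1 204.1] [0.57  0.14  0.055]
scene brass_ring 0.82 [354.4 199.4] [0.56  0.145 0.062]
scene cradle 0.84 [353.2 215.9] [0.574 0.141 0.004]
scene cradle 0.49 [241.9 262.2] [ 0.525 -0.178  0.02 ]
scene bracket 0.83 [242.1 262.3] [ 0.526 -0.178  0.02 ]
scene bracket 0.74 [161.5 203.1] [ 0.266 -0.263  0.038]
scene bracket 0.62 [
[... 978 characters left out ...]
58 0.057]
top cradle 0.78 [195.1 181.6] [0.546 0.148 0.002]
top bracket 0.7 [330.3 190.8] [ 0.516 -0.181  0.02 ]
top bracket 0.64 [367.1 303.6] [ 0.25  -0.259  0.039]
top bracket 0.61 [184.4 175.5] [0.554 0.162 0.057]
top seat 0.93 [326.6 191.8] [ 0.514 -0.172  0.022]
top seat 0.76 [423.6 203.7] [ 0.482 -0.404  0.022]
top seat 0.73 [367.4 306.5] [ 0.243 -0.26   0.038]
top tall_face 0.78 [423.2 206.6] [ 0.475 -0.403  0.021]
top tall_face 0.59 [365.7 309. ] [ 0.238 -0.256  0.038]
top tall_face 0.57 [328.5 191.4] [ 0.515 -0.177  0.021]
top ink_bottle 0.95 [222. 100.] [0.723 0.068 0.087]
top screwdriver 0.96 [159.  114.4] [0.712 0.234 0.02 ]
top parts_bin 0.6 [361.7 101.3] [ 0.739 -0.266  0.005]
```

View pics/scene1.png

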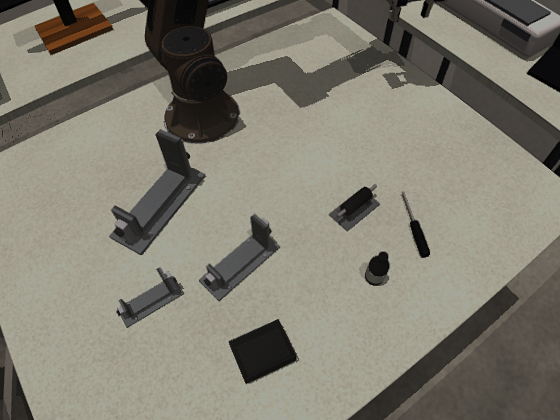

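View pics/top1.png

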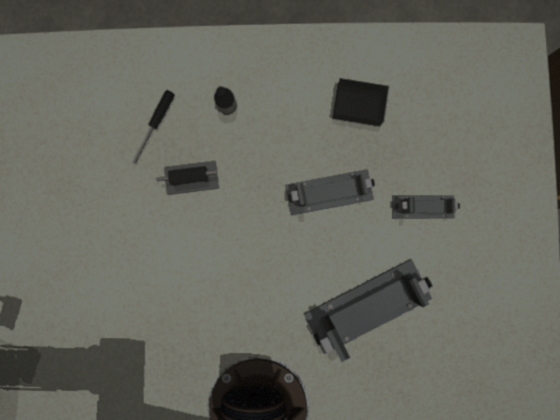

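```bash
cat > b.py <<'E'
from h import *
np.set_printoptions(precision=4,suppress=True)
for n in ("scene","top"):
    p=r.capture(n); np.savez(f"pics/{n}.npz",**{k:p[k] for k in("color","range_z","mtx","k1","pose")})
    C=cloud(p)
    for t in ("bracket","roller_center","cradle","plain_tip","brass_ring"):
        for q in r.trace(p,t)[:3]:
            m=q["mask"]&(p["range_z"]>0); X=C[m]; 
            lo=X[(X[:,2]<.03)]
            f=cv2.minAreaRect(X[:,:2].astype(np.float32)*1000)
            zz=np.percentile(X[:,2],[1,10,50,90,99])
            print(n,t,round(q["score"],2),m.sum(),np.array(f[0]),np.array(f[1]),round(f[2],1),zz)
            for lo_,hi in((.003,.03),(.03,.2)):
                Y=X[(X[:,2]>lo_)&(X[:,2]<hi)]
                if len(Y)>20:
                    f=cv2.minAreaRect(Y[:,:2].astype(np.float32)*1000); print("    z",lo_,hi,len(Y),np.array(f[0]),np.array(f[1]),round(f[2],1),Y[:,2].mean())
E
python3 b.py
```

```text
scene bracket 0.95 2634 [ 507.7867 -172.0547] [107.8697 231.9833] 15.9 [0.0009 0.0062 0.021  0.0801 0.1197]
    z 0.003 0.03 1854 [ 516.2192 -181.5645] [ 79.2338 203.6435] 10.0 0.01421000659038527
    z 0.03 0.2 726 [ 516.7787 -180.2764] [ 48.2253 203.1625] 10.0 0.07462025178528987
scene bracket 0.84 4702 [ 188.4251 -235.9673] [213.06   422.6041] 39.6 [-0.0006  0.0092  0.0387  0.1254  0.1777]
    z 0.003 0.03 1744 [ 206.9896 -231.8047] [189.468  406.7565] 43.8 0.011116028138917709
    z 0.03 0.2 2813 [ 240.3066 -266.9862] [ 70.7155 289.933 ] 26.4 0.07595017606830921
scene bracket 0.69 1514 [ 473.2101 -409.5363] [ 73.5933 151.6026] 2.4 [0.0012 0.0045 0.0191 0.0548 0.0934]
    z 0.003 0.03 1161 [ 478.3898 -410.2528] [151.9322  58.4022] 89.6 0.01322702045626984
    z 0.03 0.2 308 [ 480.1846 -408.9173] [ 37.6556 149.5359] 1.8 0.060477983034827106
scene roller_center 0.81 542 [546.6816 167.7949] [ 56.4664 165.4284] 6.1 [-0.0014  0.0411  0.0539  0.0598  0.0617]
    z 0.03 0.2 516 [557.6033 158.7729] [ 36.673  145.1568] 6.1 0.05241962168962548
scene roller_center 0.22 563 [720.2885  76.2921
[... 1904 characters left out ...]
76.0186 206.1342] 9.9 0.012819540078507441
    z 0.03 0.2 508 [ 515.3531 -178.1999] [ 46.1042 204.2673] 9.9 0.0802084647483489
top plain_tip 0.69 608 [555.496  158.9732] [133.3237  41.9022] 87.9 [0.0039 0.0446 0.0552 0.0588 0.061 ]
    z 0.03 0.2 593 [556.7432 158.935 ] [ 34.2198 134.9937] 6.5 0.05361653226930878
top brass_ring 0.85 654 [556.0572 161.3476] [ 35.4637 144.4665] 7.1 [0.0387 0.0438 0.0546 0.0588 0.061 ]
    z 0.03 0.2 652 [556.0572 161.3476] [ 35.4637 144.4665] 7.1 0.052739720936754705
top brass_ring 0.64 740 [556.6417 160.3369] [ 69.9021 130.1649] 6.4 [-0.0004  0.0019  0.0046  0.0072  0.0435]
    z 0.003 0.03 551 [556.7303 158.947 ] [ 69.3133 127.4824] 6.2 0.0053576380675765915
```

```bash
cat > c.py <<'E'
from h import *
np.set_printoptions(precision=4,suppress=True)
a=cv2.imread("pics/top1.png")[150:200,145:230]; b=cv2.imread("pics/scene1.png")[170:235,315:395]
a=cv2.resize(a,(640,290),interpolation=cv2.INTER_CUBIC); b=cv2.resize(b,(400,300),interpolation=cv2.INTER_CUBIC)
b=cv2.copyMakeBorder(b,0,0,0,240,cv2.BORDER_CONSTANT)
o=np.vstack([a,b]); o=np.clip(o.astype(float)*1.7,0,255).astype(np.uint8); cv2.imwrite("pics/crop1.png",o)
s=r.get_state(); print(R.from_euler('xyz',s["eef_rot"],degrees=True).as_matrix())
class D(dict):pass
for n in("scene","top"):
    p=dict(np.load(f"pics/{n}.npz")); C=cloud(p)
    c,yw=np.array([.516,-.180]),np.radians(10); X=C[p["range_z"]>0]
    d=X[:,:2]-c; x=d@[np.cos(yw),np.sin(yw)]; y=d@[-np.sin(yw),np.cos(yw)]
    m=(abs(x)<.05)&(abs(y)<.12)&(X[:,2]>.03)
    t=m&(y>.05)&(X[:,2]>.1); l=m&(y<-.05)
    for nm,k in(("tall",t),("low",l)):
        print(n,nm,k.sum(),"x",np.percentile(x[k],[2,50,98]),"y",np.percentile(y[k],[2,50,98]),"z",np.percentile(X[k,2],[50,80,90,95,99]))
        h,e=np.histogram(X[k,2],bins=np.arange(.03,.13,.004)); print(h)
    # roller
    c,yw=np.array([.557,.159]),np.radians(6.3)
    d=X[:,:2]-c; x=d@[np.cos(yw),np.sin(yw)]; y=d@[-np.sin(yw),np.cos(yw)]
    m=(abs(x)<.04)&(abs(y)<.1)
    k=m&(X[:,2]>.05); print("rubber",k.sum(),np.percentile(x[k],[1,50,99]),np.percentile(y[k],[0,1,99,100]),"z",X[k,2].max(), np.polyfit(y[k],x[k],1))
    k=m&(X[:,2]>.035)&(abs(x)<.012); print("pins",np.percentile(y[k],[0,1,99,100]))
E
python3 c.py
```

```text
[[-0.     -0.3211 -0.9471]
 [ 0.     -0.9471  0.3211]
 [-1.     -0.      0.    ]]
scene tall 178 x [-0.0219  0.0018  0.0239] y [0.0638 0.0693 0.0886] z [0.1174 0.1194 0.1202 0.121  0.1221]
[ 0  0  0  0  0  0  0  0  0  0  0  0  0  0  0  0  0 10 12 22 16 44 71  3]
scene low 279 x [-0.0215  0.0061  0.0241] y [-0.1014 -0.0783 -0.0682] z [0.0579 0.068  0.0694 0.0705 0.0717]
[10 11 10 19 11 37 43 38  9 71 20  0  0  0  0  0  0  0  0  0  0  0  0  0]
rubber 341 [-0.0141  0.0036  0.0166] [-0.0482 -0.0471  0.0403  0.0427] z 0.06459840345103363 [0.0163 0.0028]
pins [-0.0738 -0.0716  0.0709  0.0723]
top tall 158 x [-0.0228 -0.001   0.0217] y [0.0672 0.075  0.0901] z [0.1171 0.1184 0.1191 0.1197 0.1206]
[ 0  0  0  0  0  0  0  0  0  0  0  0  0  0  0  0  0  8  6  3  3 93 44  1]
top low 234 x [-0.0228 -0.0012  0.021 ] y [-0.1002 -0.0739 -0.067 ] z [0.0579 0.0665 0.0674 0.0678 0.0688]
[ 5  9  6  9 19 24 47 10 39 65  1  0  0  0  0  0  0  0  0  0  0  0  0  0]
rubber 462 [-0.0154 -0.0013  0.0148] [-0.0466 -0.0441  0.0412  0.0424] z 0.06290725710047074 [ 0.0035 -0.001 ]
pins [-0.0698 -0.0677  0.0714  0.0754]
```

View pics/crop1.png

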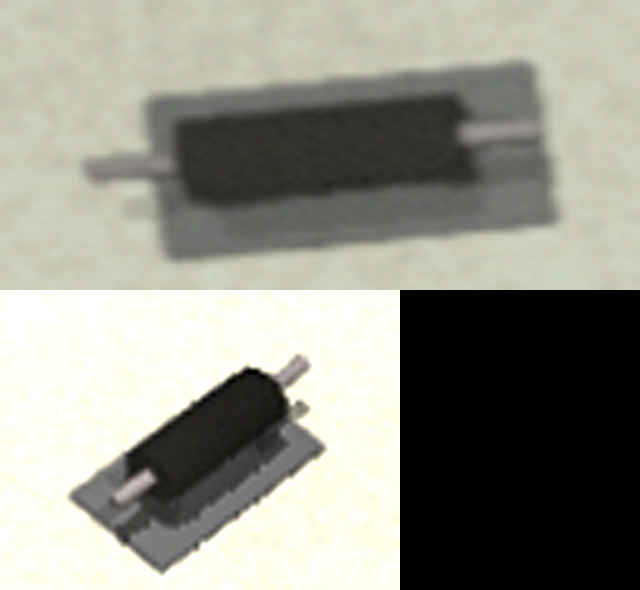

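Emit:
{"op": "send_rows", "data": {
  "plan": [
    [[0,0.116,-0.16],[0,0,0]],
    [[0,0.232,-0.32],[0,0,0]],
    [[0,0.348,-0.48],[0,0,0]],
    [[0,0.464,-0.64],[0,0,0]],
    [[0,0.58,-0.8],[0,0,0]]
  ],
  "jaw": 1,
  "force": 50
}}

```text
time_s: 2.2
tcp_pos: [0.303, 0.5173, 0.2457]
eef_rot: [-91.4, 90.0, 69.9]
contact_force: [-0.4, 0.4, -0.6]
gripper_width: 0.088
```

Emit:
{"op": "send_rows", "data": {
  "plan": [
    [[0,0.116,-0.16],[0,0,0]],
    [[0,0.232,-0.32],[0,0,0]],
    [[0,0.348,-0.48],[0,0,0]],
    [[0,0.464,-0.64],[0,0,0]],
    [[0,0.58,-0.8],[0,0,0]]
  ]
}}

```text
time_s: 2.7
tcp_pos: [0.3893, 0.3954, 0.2459]
eef_rot: [-98.2, 90.0, 63.1]
contact_force: [1.1, -0.4, -0.1]
gripper_width: 0.0878
```

Emit:
{"op": "send_rows", "data": {
  "plan": [
    [[0,0.116,-0.16],[0,0,0]],
    [[0,0.232,-0.32],[0,0,0]],
    [[0,0.348,-0.48],[0,0,0]],
    [[0,0.464,-0.64],[0,0,0]],
    [[0,0.58,-0.8],[0,0,0]]
  ]
}}

```text
time_s: 3.2
tcp_pos: [0.4756, 0.2735, 0.2461]
eef_rot: [-106.2, 89.9, 55.1]
contact_force: [-0.2, -0.5, -0.5]
gripper_width: 0.0875
```

Emit:
{"op": "send_rows", "data": {
  "plan": [
    [[0,0.116,-0.16],[0,0,0]],
    [[0,0.232,-0.32],[0,0,0]],
    [[0,0.348,-0.48],[0,0,0]],
    [[0,0.464,-0.64],[0,0,0]],
    [[0,0.58,-0.8],[0,0,0]]
  ]
}}

```text
time_s: 3.7
tcp_pos: [0.5621, 0.1516, 0.2463]
eef_rot: [-112.3, 89.9, 49.0]
contact_force: [1.0, 1.0, 0.9]
gripper_width: 0.0872
```

Emit:
{"op": "send_rows", "data": {
  "plan": [
    [[0,0,0],[0.18,0,0]],
    [[0,0,0],[0.36,0,0]],
    [[0,0,0],[0.54,0,0]],
    [[0,0,0],[0.72,0,0]],
    [[0,0,0],[0.9,0,0]]
  ]
}}

```text
time_s: 4.2
tcp_pos: [0.5621, 0.1515, 0.2463]
eef_rot: [-73.0, 89.9, 47.5]
contact_force: [0.1, -0.6, 0.9]
gripper_width: 0.0875
```

```bash
cat > g.py <<'E'
import sys
from h import *
np.set_printoptions(precision=4,suppress=True)
# target: x y z yaw(deg of roller/bracket frame); prints scaled shift and turn for one call
def goal(x,y,z,yaw):
    s=r.get_state(); M=R.from_euler('xyz',s["eef_rot"],degrees=True).as_matrix()
    a=np.radians(yaw); ty=-np.array([np.cos(a),np.sin(a),0]); tx=np.array([0,0,-1.]); T=np.stack([tx,ty,np.cross(tx,ty)],1)
    print("t",round(s["time_s"],2),"tcp",s["tcp_pos"],"F",s["contact_force"],"M",s["moment"],"w",round(s["gripper_width"],4))
    print("tool",M[:,1],"joints",s["joints"].round(1))
    print("shift",M.T@(np.array([x,y,z])-s["tcp_pos"])/.15,"turn",R.from_matrix(M.T@T).as_rotvec()/(np.pi/4))
if __name__=="__main__": goal(*map(float,sys.argv[1:5]))
E
python3 g.py .558 .157 .15 6.3
```

```text
t 4.2 tcp [0.5621 0.1515 0.2463] F [ 0.0584 -0.5512  0.9104] M [ 0.0636 -0.0407 -0.0222] w 0.0875
tool [-0.862  -0.507  -0.0017] joints [ 34.3  11.8 -11.4  -0.  -66.8  -3.8]
shift [0.6422 0.0058 0.0454] turn [0.5369 0.0011 0.0019]
```

Emit:
{"op": "send_rows", "data": {
  "plan": [
    [[0.128,0,0.01],[0.107,0,0]],
    [[0.256,0,0.02],[0.214,0,0]],
    [[0.384,0,0.03],[0.32,0,0]],
    [[0.51,0.003,0.04],[0.43,0,0]],
    [[0.64,0.006,0.045],[0.537,0,0]]
  ]
}}

```text
time_s: 4.7
tcp_pos: [0.558, 0.1571, 0.1498]
eef_rot: [-52.4, 89.9, 43.7]
contact_force: [0.2, 0.6, 0.1]
gripper_width: 0.0879
```

```bash
cat > d.py <<'E'
from h import *
np.set_printoptions(precision=4,suppress=True)
p=r.capture("scene"); save(p,"s2"); q=r.capture("top")
a=cv2.resize(p["color"][140:250,290:430,::-1],(760,597),interpolation=cv2.INTER_CUBIC)
a=np.clip(a.astype(float)*1.7,0,255).astype(np.uint8); cv2.imwrite("pics/crop2.png",a)
C=cloud(p); X=C[p["range_z"]>0]
c,yw=np.array([.557,.159]),np.radians(6.3)
d=X[:,:2]-c; x=d@[np.cos(yw),np.sin(yw)]; y=d@[-np.sin(yw),np.cos(yw)]
k=(abs(x)<.03)&(abs(y)<.1)&(X[:,2]>.035)&(X[:,2]<.07)
print(k.sum(),y[k].min(),y[k].max())
E
python3 d.py; python3 g.py .558 .157 .042 6.3
```

```text
501 -0.0731223803231762 0.06798386198740308
t 4.8 tcp [0.5564 0.1562 0.1478] F [-0.8448  0.2235  0.0782] M [ 0.0494 -0.0152  0.0493] w 0.0875
tool [-0.9941 -0.108   0.0031] joints [ 35.   16.3 -19.2  -0.1 -54.7 -28.8]
shift [ 0.7056 -0.0132  0.0044] turn [-0.0022 -0.0005 -0.0039]
```

View pics/crop2.png

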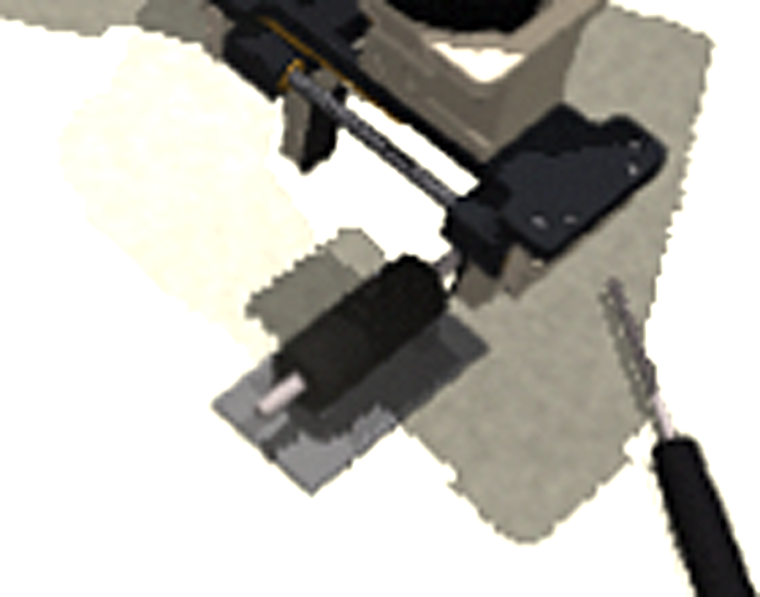

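Emit:
{"op": "send_rows", "data": {
  "plan": [
    [[0.14,-0.003,0],[0,0,0]],
    [[0.28,-0.006,0],[0,0,0]],
    [[0.42,-0.01,0],[0,0,0]],
    [[0.56,-0.013,0.004],[0,0,0]],
    [[0.7,-0.013,0.004],[0,0,0]]
  ]
}}

```text
time_s: 5.3
tcp_pos: [0.5589, 0.1574, 0.0434]
eef_rot: [84.5, 89.9, -179.1]
contact_force: [1.1, -0.4, -0.8]
gripper_width: 0.0878
```

```bash
python3 g.py .558 .157 .042 6.3
```

```text
t 5.3 tcp [0.5589 0.1574 0.0434] F [ 1.1068 -0.3914 -0.7833] M [ 0.0641 -0.0184 -0.002 ] w 0.0878
tool [-0.9938 -0.1113  0.0013] joints [ 35.   23.7 -24.8  -0.1 -41.6 -28.6]
shift [ 0.0091  0.0064 -0.0022] turn [ 0.002   0.0002 -0.0017]
```

Emit:
{"op": "send_rows", "data": {
  "plan": [
    [[0.009,0.006,0],[0,0,0]],
    [[0.009,0.006,0],[0,0,0]],
    [[0.009,0.006,0],[0,0,0]],
    [[0.009,0.006,0],[0,0,0]],
    [[0.009,0.006,0],[0,0,0]]
  ],
  "jaw": -1,
  "force": 20
}}

```text
time_s: 5.8
tcp_pos: [0.5585, 0.1576, 0.0431]
eef_rot: [-15.4, 89.9, 81.0]
contact_force: [-0.4, -0.1, 0.3]
gripper_width: 0.0528
```

Emit:
{"op": "send_rows", "data": {
  "plan": [
    [[0,0,0],[0,0,0]],
    [[0,0,0],[0,0,0]],
    [[0,0,0],[0,0,0]],
    [[0,0,0],[0,0,0]],
    [[0,0,0],[0,0,0]]
  ],
  "force": 50
}}

```text
time_s: 6.3
tcp_pos: [0.5573, 0.1574, 0.0433]
eef_rot: [69.9, 89.9, 166.3]
contact_force: [-5.8, 1.4, 6.7]
gripper_width: 0.035
```

```bash
python3 g.py .558 .157 .16 6.3
```

```text
t 6.3 tcp [0.5573 0.1574 0.0433] F [-5.8211  1.4301  6.7192] M [ 0.5943  2.2151 -0.0879] w 0.035
tool [-0.9938 -0.1113  0.0017] joints [ 35.1  23.6 -25.   -0.1 -41.5 -28.6]
shift [-0.778  -0.0029 -0.0029] turn [ 0.002   0.0008 -0.0021]
```

Emit:
{"op": "send_rows", "data": {
  "plan": [
    [[-0.05,0,0],[0,0,0]],
    [[-0.15,0,0],[0,0,0]],
    [[-0.25,0,0],[0,0,0]],
    [[-0.35,0,0],[0,0,0]],
    [[-0.4,0,0],[0,0,0]]
  ]
}}

```text
time_s: 6.8
tcp_pos: [0.5579, 0.1576, 0.1048]
eef_rot: [9.3, 89.9, 105.7]
contact_force: [0.1, 0.1, -2.8]
gripper_width: 0.0349
```

Emit:
{"op": "send_rows", "data": {
  "plan": [
    [[-0.1,0,0],[0,0,0]],
    [[-0.2,0,0],[0,0,0]],
    [[-0.3,0,0],[0,0,0]],
    [[-0.38,0,0],[0,0,0]],
    [[-0.38,0,0],[0,0,0]]
  ]
}}

```text
time_s: 7.3
tcp_pos: [0.5587, 0.1579, 0.1634]
eef_rot: [-46.4, 89.8, 50.0]
contact_force: [-0.3, 0.7, -3.2]
gripper_width: 0.0347
```

```bash
cat > e.py <<'E'
from h import *
import sys
np.set_printoptions(precision=4,suppress=True)
# roller in hand: extents along tool axis as seen
s=r.get_state(); c=s["tcp_pos"]; M=R.from_euler('xyz',s["eef_rot"],degrees=True).as_matrix()
ax=-M[:,2] if M[1,2]<0 else M[:,2]; jx=-M[:,1]
for n in("scene","top"):
    p=r.capture(n); C=cloud(p); d=C-c; y=d@ax; x=d@jx; z=d[...,2]
    k=(p["range_z"]>0)&(abs(x)<.02)&(abs(y)<.1)&(abs(z)<.022)
    pin=k&(abs(y)>.05)
    print(n,k.sum(),"y",np.percentile(y[k],[0,1,99,100]))
    for sg in(-1,1):
        q=pin&(y*sg>0)
        if q.sum()>3: print("  pin",sg,q.sum(),"y",y[q].min(),y[q].max(),"x",np.median(x[q]),"z top",np.percentile(z[q],90))
    if len(sys.argv)>1: save(p,sys.argv[1]+n)
print(ax)
E
python3 e.py lift; python3 g.py .558 .157 .16 10
```

```text
scene 363 y [-0.0721 -0.0701  0.019   0.0221]
  pin -1 39 y -0.07212968566572618 -0.05004795597713025 x 0.001537419625281833 z top 0.003863124777727417
top 272 y [-0.0698 -0.0687 -0.0115 -0.0095]
  pin -1 45 y -0.06978938381364304 -0.05001640973340472 x -0.0015656924827796848 z top 0.0014002842818784224
[-0.1115  0.9938  0.0022]
t 7.4 tcp [0.5576 0.1575 0.1614] F [-0.2527 -0.3644 -4.4796] M [ 0.0526  0.0381 -0.0027] w 0.0348
tool [-0.9938 -0.1111  0.0005] joints [ 35.   15.6 -18.2  -0.1 -56.2 -28.6]
shift [ 0.0091 -0.0021 -0.0033] turn [-0.0805  0.0018 -0.0006]
```

Emit:
{"op": "send_rows", "data": {
  "plan": [
    [[0,0.02,0.1],[-0.02,0,0]],
    [[0,0.06,0.25],[-0.04,0,0]],
    [[0,0.1,0.43],[-0.06,0,0]],
    [[0,0.14,0.6],[-0.08,0,0]],
    [[0,0.17,0.777],[-0.08,0,0]]
  ]
}}

```text
time_s: 7.9
tcp_pos: [0.5181, 0.2716, 0.1605]
eef_rot: [70.2, 89.9, 170.2]
contact_force: [-0.1, 0.2, -2.9]
gripper_width: 0.0346
```

Emit:
{"op": "send_rows", "data": {
  "plan": [
    [[0,0.02,0.15],[0,0,0]],
    [[0,0.04,0.31],[0,0,0]],
    [[0,0.07,0.47],[0,0,0]],
    [[0,0.09,0.62],[0,0,0]],
    [[0,0.12,0.777],[0,0,0]]
  ]
}}

```text
time_s: 8.4
tcp_pos: [0.479, 0.3843, 0.1594]
eef_rot: [95.8, 89.8, -164.1]
contact_force: [0.3, -0.0, -4.2]
gripper_width: 0.0352
```

Emit:
{"op": "send_rows", "data": {
  "plan": [
    [[0,0.02,0.17],[0,0,0]],
    [[0,0.04,0.35],[0,0,0]],
    [[0,0.07,0.53],[0,0,0]],
    [[0,0.09,0.67],[0,0,0]],
    [[0,0.12,0.73],[0,0,0]]
  ]
}}

```text
time_s: 8.9
tcp_pos: [0.441, 0.4909, 0.1582]
eef_rot: [107.5, 89.8, -152.3]
contact_force: [-0.5, -0.5, -3.7]
gripper_width: 0.0348
```

```bash
python3 g.py .519 -.1987 .08 10
```

```text
t 8.9 tcp [0.441  0.4909 0.1582] F [-0.4728 -0.5381 -3.7072] M [ 0.0344 -0.0043  0.0286] w 0.0348
tool [-0.9843 -0.1765  0.004 ] joints [ 64.9  22.9  -7.6  -0.2 -59.7 -54.6]
shift [ 0.5286  0.2974 -4.6163] turn [ 0.0038 -0.0016 -0.0051]
```

Emit:
{"op": "send_rows", "data": {
  "plan": [
    [[0,0.01,-0.12],[0,0,0]],
    [[0,0.02,-0.3],[0,0,0]],
    [[0,0.03,-0.5],[0,0,0]],
    [[0,0.045,-0.7],[0,0,0]],
    [[0,0.06,-0.92],[0,0,0]]
  ]
}}

```text
time_s: 9.4
tcp_pos: [0.4562, 0.3515, 0.1581]
eef_rot: [110.4, 89.7, -149.4]
contact_force: [-0.2, -0.5, -2.5]
gripper_width: 0.0348
```

Emit:
{"op": "send_rows", "data": {
  "plan": [
    [[0,0.01,-0.18],[0,0,0]],
    [[0,0.02,-0.36],[0,0,0]],
    [[0,0.03,-0.54],[0,0,0]],
    [[0,0.045,-0.72],[0,0,0]],
    [[0,0.06,-0.92],[0,0,0]]
  ]
}}

```text
time_s: 9.9
tcp_pos: [0.4712, 0.2121, 0.1583]
eef_rot: [110.2, 89.7, -149.6]
contact_force: [-0.2, -0.3, -3.2]
gripper_width: 0.0345
```

Emit:
{"op": "send_rows", "data": {
  "plan": [
    [[0,0.01,-0.18],[0,0,0]],
    [[0,0.02,-0.36],[0,0,0]],
    [[0,0.03,-0.54],[0,0,0]],
    [[0,0.045,-0.72],[0,0,0]],
    [[0,0.06,-0.92],[0,0,0]]
  ]
}}

```text
time_s: 10.4
tcp_pos: [0.4859, 0.073, 0.1586]
eef_rot: [109.2, 89.7, -150.7]
contact_force: [0.6, 0.0, -3.0]
gripper_width: 0.0348
```

Emit:
{"op": "send_rows", "data": {
  "plan": [
    [[0,0.01,-0.18],[0,0,0]],
    [[0,0.02,-0.36],[0,0,0]],
    [[0,0.03,-0.54],[0,0,0]],
    [[0,0.045,-0.72],[0,0,0]],
    [[0,0.06,-0.92],[0,0,0]]
  ]
}}

```text
time_s: 10.9
tcp_pos: [0.5004, -0.066, 0.1588]
eef_rot: [107.4, 89.7, -152.5]
contact_force: [0.2, -1.0, -2.6]
gripper_width: 0.035
```

```bash
python3 g.py .519 -.1987 .15 10
```

```text
t 10.9 tcp [ 0.5004 -0.066   0.1588] F [ 0.2096 -0.9981 -2.602 ] M [ 0.0575 -0.1841  0.0251] w 0.035
tool [-0.9844 -0.1758  0.0051] joints [ 14.9   9.1 -27.3   0.1 -53.9  -4.8]
shift [ 0.0603  0.0334 -0.8925] turn [ 0.0027 -0.002  -0.0065]
```

Emit:
{"op": "send_rows", "data": {
  "plan": [
    [[0,0.007,-0.2],[0,0,0]],
    [[0,0.014,-0.4],[0,0,-0.003]],
    [[0,0.02,-0.6],[0,0,-0.006]],
    [[0.03,0.03,-0.78],[0,0,-0.006]],
    [[0.06,0.033,-0.892],[0,-0.002,-0.006]]
  ]
}}

```text
time_s: 11.4
tcp_pos: [0.518, -0.2007, 0.1498]
eef_rot: [91.1, 90.0, -168.9]
contact_force: [-0.1, 0.7, -3.4]
gripper_width: 0.035
```

```bash
python3 e.py above; python3 g.py .519 -.1987 .08 10
python3 - <<'E'
import cv2,numpy as np
a=cv2.imread("pics/abovescene.png")[190:310,160:320]; b=cv2.imread("pics/abovetop.png")[150:230,260:400]
o=np.vstack([cv2.resize(a,(500,375),interpolation=2),cv2.resize(b,(500,220),interpolation=2)])
cv2.imwrite("pics/crop3.png",np.clip(o*1.6,0,255).astype(np.uint8))
E
```

```text
scene 242 y [-0.069  -0.0689  0.0741  0.0755]
  pin -1 44 y -0.0689731991902368 -0.05014422697119137 x 0.0019308014792103994 z top 0.0038990792137868218
  pin 1 25 y 0.06230383733663168 0.07553732116472091 x 0.0014651680542398613 z top 0.003922584871588125
top 137 y [0.0151 0.0186 0.0765 0.0771]
  pin 1 51 y 0.05015621593347937 0.07712659466848018 x -0.0015139670709139522 z top 0.0018311333807629337
[-0.1741  0.9847 -0.    ]
t 11.5 tcp [ 0.5177 -0.2007  0.149 ] F [-0.1342  0.2482 -3.5753] M [ 0.1321  0.0602 -0.036 ] w 0.035
tool [-0.985  -0.1728  0.0022] joints [ -1.   14.2 -22.    0.  -53.9  10.9]
shift [ 0.4603 -0.012   0.0115] turn [-0.0011  0.0005 -0.0028]
```

View pics/crop3.png

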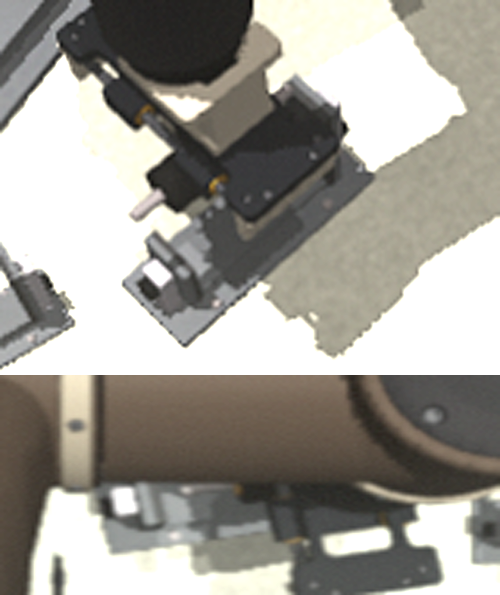

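Emit:
{"op": "send_rows", "data": {
  "plan": [
    [[0.1,-0.003,0],[0,0,-0.003]],
    [[0.2,-0.006,0.003],[0,0,-0.003]],
    [[0.3,-0.01,0.006],[0,0,-0.003]],
    [[0.41,-0.012,0.009],[0,0,-0.003]],
    [[0.46,-0.012,0.011],[0,0,-0.003]]
  ]
}}

```text
time_s: 12.0
tcp_pos: [0.5175, -0.1984, 0.0788]
eef_rot: [60.4, 89.9, 160.3]
contact_force: [-0.3, 0.5, -2.6]
gripper_width: 0.0351
```

```bash
python3 g.py .516 -.182 .08 10
```

```text
t 12.0 tcp [ 0.5175 -0.1984  0.0788] F [-0.3412  0.5302 -2.5766] M [0.0805 0.0288 0.03  ] w 0.0351
tool [-0.985  -0.1726  0.0019] joints [ -0.8  18.9 -26.4  -0.1 -44.8  10.7]
shift [-0.0079 -0.0087  0.1093] turn [-0.0014  0.0014 -0.0025]
```

Emit:
{"op": "send_rows", "data": {
  "plan": [
    [[-0.004,-0.003,0.015],[0,0,-0.002]],
    [[-0.008,-0.006,0.03],[0,0,-0.002]],
    [[-0.008,-0.008,0.045],[0,0,-0.002]],
    [[-0.008,-0.008,0.06],[0,0,-0.002]],
    [[-0.008,-0.008,0.067],[0,0,-0.002]]
  ]
}}

```text
time_s: 12.5
tcp_pos: [0.5177, -0.1885, 0.0808]
eef_rot: [-83.3, 89.9, 16.7]
contact_force: [1.3, -5.0, -2.2]
gripper_width: 0.0351
```

Emit:
{"op": "send_rows", "data": {
  "plan": [
    [[0,0,0.006],[0,0,0]],
    [[0,0,0.012],[0,0,0]],
    [[0,0,0.018],[0,0,0]],
    [[0,0,0.024],[0,0,0]],
    [[0,0,0.027],[0,0,0]]
  ]
}}

```text
time_s: 13.0
tcp_pos: [0.5172, -0.185, 0.0811]
eef_rot: [-112.3, 89.9, -12.4]
contact_force: [0.9, -7.0, -2.4]
gripper_width: 0.035
```

```bash
python3 g.py .516 -.182 .08 10
```

```text
t 13.0 tcp [ 0.5172 -0.185   0.0811] F [ 0.8669 -6.9885 -2.4094] M [-2.4006 -0.2902  0.0587] w 0.035
tool [-0.9849 -0.1731 -0.0015] joints [  0.8  18.2 -27.1   0.  -44.5   9.2]
shift [0.0075 0.0042 0.0208] turn [-0.0006 -0.0008  0.0019]
```

Emit:
{"op": "send_rows", "data": {
  "plan": [
    [[0.001,0,0.01],[0,0,0]],
    [[0.002,0,0.02],[0,0,0]],
    [[0.002,0,0.03],[0,0,0]],
    [[0.002,0,0.04],[0,0,0]],
    [[0.002,0,0.049],[0,0,0]]
  ]
}}

```text
time_s: 13.5
tcp_pos: [0.5161, -0.1788, 0.0812]
eef_rot: [-140.7, 89.8, -40.7]
contact_force: [0.3, -11.0, -3.1]
gripper_width: 0.035
```

Emit:
{"op": "send_rows", "data": {
  "plan": [
    [[0,0,0],[0,0,0]],
    [[0,0,0],[0,0,0]],
    [[0,0,0],[0,0,0]],
    [[0,0,0],[0,0,0]],
    [[0,0,0],[0,0,0]]
  ]
}}

```text
time_s: 14.0
tcp_pos: [0.5163, -0.1798, 0.0816]
eef_rot: [-151.3, 89.8, -51.3]
contact_force: [1.2, -9.6, -3.4]
gripper_width: 0.0352
```

```bash
for i in 1; do python3 g.py .516 -.1773 .08 10; done;python3 e.py
```

```text
t 14.0 tcp [ 0.5163 -0.1798  0.0816] F [ 1.1579 -9.5703 -3.4278] M [-3.432  -0.3932  0.0332] w 0.0352
tool [-0.9848 -0.1735 -0.0018] joints [  1.5  18.  -27.6   0.3 -44.3   8.4]
shift [ 0.0103 -0.0008  0.0169] turn [-0.0002 -0.0043  0.0023]
scene 362 y [-0.0929 -0.0882  0.0917  0.0924]
  pin -1 128 y -0.09294244614223979 -0.050828791774865115 x 0.0022131752746586374 z top 0.003874682424837208
  pin 1 69 y 0.06088038763659111 0.09242360646222206 x 0.005748074006590825 z top 0.019113910176621864
top 19 y [0.0343 0.0348 0.0952 0.0953]
  pin 1 13 y 0.08089785995911178 0.0952580855708578 x -0.011386314240056025 z top 0.015312825884833972
[-0.1735  0.9848 -0.0034]
```

Emit:
{"op": "send_rows", "data": {
  "plan": [
    [[0.003,0,0.01],[0,0,0]],
    [[0.005,0,0.02],[0,0,0]],
    [[0.005,0,0.022],[0,0,0]],
    [[0.005,0,0.022],[0,0,0]],
    [[0.005,0,0.022],[0,0,0]]
  ]
}}

```text
time_s: 14.6
tcp_pos: [0.516, -0.1778, 0.0813]
eef_rot: [-157.1, 89.7, -57.1]
contact_force: [0.3, -10.8, -2.3]
gripper_width: 0.0352
```

```bash
python3 g.py .516 -.1773 .056 10
```

```text
t 14.6 tcp [ 0.516  -0.1778  0.0813] F [  0.3108 -10.7587  -2.294 ] M [-3.8634 -0.3436 -0.0022] w 0.0352
tool [-0.9848 -0.1737 -0.0021] joints [  1.7  17.9 -27.8   0.4 -44.1   8. ]
shift [ 0.1686 -0.0002  0.004 ] turn [ 0.0001 -0.0063  0.0027]
```

Emit:
{"op": "send_rows", "data": {
  "plan": [
    [[0.01,0,0.006],[0,0,0]],
    [[0.02,0,0.01],[0,-0.003,0.002]],
    [[0.03,0,0.01],[0,-0.006,0.003]],
    [[0.035,0,0.01],[0,-0.006,0.003]],
    [[0.035,0,0.01],[0,-0.006,0.003]]
  ]
}}

```text
time_s: 15.1
tcp_pos: [0.5166, -0.1776, 0.077]
eef_rot: [-153.2, 89.9, -53.1]
contact_force: [1.9, -11.4, 1.1]
gripper_width: 0.0347
```

```bash
python3 g.py .516 -.1773 .056 10
```

```text
t 15.1 tcp [ 0.5166 -0.1776  0.077 ] F [  1.8862 -11.429    1.1436] M [-3.5371 -0.2954  0.0721] w 0.0347
tool [-0.9847 -0.1742 -0.0011] joints [  1.7  18.3 -27.8   0.2 -43.8   8.3]
shift [0.1401 0.004  0.0033] turn [ 0.0007 -0.0028  0.0014]
```

Emit:
{"op": "send_rows", "data": {
  "plan": [
    [[0.008,0,0.013],[0,0,0]],
    [[0.016,0,0.013],[0,-0.003,0]],
    [[0.022,0,0.013],[0,-0.003,0]],
    [[0.025,0,0.013],[0,-0.003,0]],
    [[0.025,0,0.013],[0,-0.003,0]]
  ]
}}

```text
time_s: 15.6
tcp_pos: [0.5174, -0.1771, 0.0744]
eef_rot: [-124.4, 89.8, -24.3]
contact_force: [0.3, -10.7, 1.4]
gripper_width: 0.0348
```

```bash
python3 g.py .516 -.1773 .056 10
```

```text
t 15.6 tcp [ 0.5174 -0.1771  0.0744] F [  0.3384 -10.7442   1.3785] M [-3.6747 -0.4056  0.0784] w 0.0348
tool [-0.9846 -0.1746 -0.0029] joints [  1.7  18.5 -27.9   0.1 -43.4   8.3]
shift [0.1226 0.0097 0.0006] turn [ 0.0012 -0.0025  0.0036]
```

Emit:
{"op": "send_rows", "data": {
  "plan": [
    [[0.006,0.005,0.013],[0,0,0]],
    [[0.012,0.01,0.013],[0,-0.003,0.002]],
    [[0.018,0.012,0.013],[0,-0.003,0.003]],
    [[0.023,0.012,0.013],[0,-0.003,0.003]],
    [[0.025,0.012,0.013],[0,-0.003,0.003]]
  ]
}}

```text
time_s: 16.1
tcp_pos: [0.517, -0.1769, 0.072]
eef_rot: [-119.5, 89.8, -19.4]
contact_force: [1.7, -10.4, 2.2]
gripper_width: 0.0351
```

```bash
python3 g.py .515 -.1773 .056 10
```

```text
t 16.1 tcp [ 0.517  -0.1769  0.072 ] F [  1.7145 -10.4224   2.1853] M [-3.6364 -0.7954 -0.0567] w 0.0351
tool [-0.9845 -0.1751 -0.0035] joints [  1.7  18.7 -28.1   0.1 -43.    8.3]
shift [ 0.1067  0.0139 -0.0003] turn [ 0.0019 -0.0025  0.0044]
```

Emit:
{"op": "send_rows", "data": {
  "plan": [
    [[0.01,0.007,0.011],[0,0,0]],
    [[0.018,0.014,0.011],[0,-0.003,0.002]],
    [[0.025,0.018,0.011],[0,-0.003,0.004]],
    [[0.03,0.018,0.011],[0,-0.003,0.004]],
    [[0.03,0.018,0.011],[0,-0.003,0.004]]
  ]
}}

```text
time_s: 16.6
tcp_pos: [0.5161, -0.177, 0.0689]
eef_rot: [-117.4, 89.7, -17.2]
contact_force: [3.3, -11.7, 1.6]
gripper_width: 0.0349
```

```bash
python3 g.py .515 -.1773 .056 10; python3 e.py press
python3 - <<'E'
import cv2,numpy as np
a=cv2.imread("pics/pressscene.png")[200:300,190:290]
cv2.imwrite("pics/crop4.png",np.clip(cv2.resize(a,(600,600),interpolation=2)*1.6,0,255).astype(np.uint8))
E
```

```text
t 16.6 tcp [ 0.5161 -0.177   0.0689] F [  3.2942 -11.7157   1.5689] M [-3.6976 -1.0329 -0.0314] w 0.0349
tool [-0.9844 -0.1756 -0.004 ] joints [  1.7  18.8 -28.4   0.1 -42.5   8.3]
shift [ 0.0862  0.0081 -0.0003] turn [ 0.0026 -0.0026  0.0051]
scene 414 y [-0.0997 -0.0985  0.095   0.0982]
  pin -1 214 y -0.09971428571046263 -0.05016224586760942 x 0.0016767669693701617 z top 0.0017473075635612162
  pin 1 42 y 0.060910959839095224 0.09824620235285002 x 0.009451771903410748 z top 0.02022739031016905
top 12 y [0.0424 0.0427 0.0981 0.0984]
  pin 1 10 y 0.07807536340337222 0.09837173650772121 x -0.011631512570902613 z top 0.012764657793139173
[-0.1756  0.9845 -0.0021]
```

View pics/crop4.png

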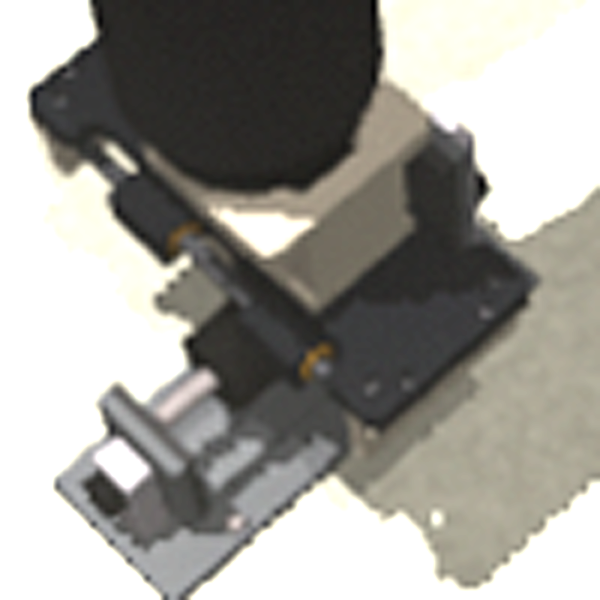

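Emit:
{"op": "send_rows", "data": {
  "plan": [
    [[0.01,0.004,0.01],[0,0,0]],
    [[0.02,0.008,0.01],[0,-0.003,0.003]],
    [[0.03,0.012,0.01],[0,-0.003,0.006]],
    [[0.038,0.012,0.01],[0,-0.003,0.006]],
    [[0.042,0.012,0.01],[0,-0.003,0.006]]
  ]
}}

```text
time_s: 17.2
tcp_pos: [0.5158, -0.1772, 0.0639]
eef_rot: [-133.0, 89.8, -32.9]
contact_force: [1.5, -10.0, 1.0]
gripper_width: 0.035
```

```bash
python3 g.py .515 -.1773 .056 10
```

```text
t 17.2 tcp [ 0.5158 -0.1772  0.0639] F [ 1.4611 -9.9511  1.0288] M [-3.612  -0.8229 -0.0076] w 0.035
tool [-0.9844 -0.1762 -0.0021] joints [  1.7  19.3 -28.7   0.1 -41.9   8.3]
shift [0.0528 0.0056 0.0002] turn [ 0.0033 -0.0025  0.0027]
```

Emit:
{"op": "send_rows", "data": {
  "plan": [
    [[0.008,0.004,0.01],[0,0,0]],
    [[0.016,0.008,0.01],[0,-0.003,0.003]],
    [[0.024,0.008,0.01],[0,-0.003,0.004]],
    [[0.028,0.008,0.01],[0,-0.003,0.004]],
    [[0.028,0.008,0.01],[0,-0.003,0.004]]
  ]
}}

```text
time_s: 17.7
tcp_pos: [0.5159, -0.1771, 0.0608]
eef_rot: [-137.9, 89.9, -37.8]
contact_force: [2.1, -11.6, 0.0]
gripper_width: 0.035
```

```bash
python3 g.py .515 -.1773 .056 10
```

```text
t 17.7 tcp [ 0.5159 -0.1771  0.0608] F [  2.1259 -11.6031   0.0375] M [-3.5226 -0.7317 -0.0003] w 0.035
tool [-0.9843 -0.1766 -0.0014] joints [  1.7  19.5 -28.8   0.1 -41.6   8.4]
shift [ 0.0322  0.0059 -0.0002] turn [ 0.0038 -0.002   0.0018]
```

Emit:
{"op": "send_rows", "data": {
  "plan": [
    [[0.006,0.004,0.009],[0,0,0]],
    [[0.012,0.006,0.009],[0.003,-0.002,0.002]],
    [[0.018,0.006,0.009],[0.003,-0.002,0.003]],
    [[0.022,0.006,0.009],[0.003,-0.002,0.003]],
    [[0.022,0.006,0.009],[0.003,-0.002,0.003]]
  ]
}}

```text
time_s: 18.2
tcp_pos: [0.5158, -0.1767, 0.0583]
eef_rot: [-144.9, 89.9, -44.8]
contact_force: [2.2, -7.6, 0.4]
gripper_width: 0.0353
```

```bash
python3 g.py .515 -.1773 .056 10
```

```text
t 18.2 tcp [ 0.5158 -0.1767  0.0583] F [ 2.1662 -7.6109  0.3972] M [-2.4546 -0.5574 -0.0138] w 0.0353
tool [-0.9847 -0.1744 -0.0009] joints [  1.7  19.7 -28.9   0.1 -41.3   8.2]
shift [ 0.0154  0.0058 -0.0029] turn [ 0.001  -0.0016  0.0012]
```

Emit:
{"op": "send_rows", "data": {
  "plan": [
    [[0.005,0.004,0.004],[0,0,0]],
    [[0.01,0.006,0.004],[0,-0.002,0.001]],
    [[0.015,0.006,0.004],[0,-0.002,0.001]],
    [[0.017,0.006,0.004],[0,-0.002,0.001]],
    [[0.017,0.006,0.004],[0,-0.002,0.001]]
  ]
}}

```text
time_s: 18.7
tcp_pos: [0.5158, -0.177, 0.0565]
eef_rot: [-117.5, 89.9, -17.5]
contact_force: [1.4, -8.5, -0.6]
gripper_width: 0.0354
```

```bash
python3 g.py .515 -.1773 .056 10
```

```text
t 18.7 tcp [ 0.5158 -0.177   0.0565] F [ 1.41   -8.4602 -0.5688] M [-2.3566 -0.5333 -0.0148] w 0.0354
tool [-0.9846 -0.1747 -0.0018] joints [  1.7  19.9 -29.    0.1 -41.    8.3]
shift [ 0.0035  0.0055 -0.001 ] turn [ 0.0013 -0.0012  0.0023]
```

Emit:
{"op": "send_rows", "data": {
  "plan": [
    [[0.005,0.004,0.004],[0,0,0]],
    [[0.01,0.005,0.004],[0,-0.001,0.002]],
    [[0.013,0.005,0.004],[0,-0.001,0.002]],
    [[0.013,0.005,0.004],[0,-0.001,0.002]],
    [[0.013,0.005,0.004],[0,-0.001,0.002]]
  ]
}}

```text
time_s: 19.2
tcp_pos: [0.5159, -0.1772, 0.0554]
eef_rot: [-124.0, 89.9, -23.9]
contact_force: [1.7, -8.2, -0.0]
gripper_width: 0.0348
```

```bash
python3 g.py .515 -.1773 .056 10
```

```text
t 19.2 tcp [ 0.5159 -0.1772  0.0554] F [ 1.7273 -8.1699 -0.0185] M [-2.2628 -0.4635 -0.0448] w 0.0348
tool [-0.9846 -0.1748 -0.0019] joints [  1.7  20.  -29.    0.1 -40.9   8.3]
shift [-0.0042  0.0059  0.0005] turn [ 0.0015 -0.0017  0.0025]
```

Emit:
{"op": "send_rows", "data": {
  "plan": [
    [[0.005,0.004,0.004],[0,0,0]],
    [[0.01,0.005,0.004],[0,-0.001,0.002]],
    [[0.014,0.005,0.004],[0,-0.001,0.002]],
    [[0.014,0.005,0.004],[0,-0.001,0.002]],
    [[0.014,0.005,0.004],[0,-0.001,0.002]]
  ]
}}

```text
time_s: 19.7
tcp_pos: [0.5159, -0.1774, 0.0541]
eef_rot: [-131.1, 89.9, -31.1]
contact_force: [1.3, -7.4, 0.3]
gripper_width: 0.035
```

```bash
python3 g.py .515 -.1773 .056 10
```

```text
t 19.7 tcp [ 0.5159 -0.1774  0.0541] F [ 1.255  -7.387   0.3032] M [-2.1607 -0.3585  0.029 ] w 0.035
tool [-0.9846 -0.1751 -0.0019] joints [  1.7  20.1 -29.1   0.1 -40.7   8.3]
shift [-0.0128  0.0059  0.0018] turn [ 0.0018 -0.0021  0.0024]
```

Emit:
{"op": "send_rows", "data": {
  "plan": [
    [[0.005,0.004,0.004],[0,0,0]],
    [[0.01,0.005,0.004],[0,-0.001,0.002]],
    [[0.014,0.005,0.004],[0,-0.001,0.002]],
    [[0.014,0.005,0.004],[0,-0.001,0.002]],
    [[0.014,0.005,0.004],[0,-0.001,0.002]]
  ]
}}

```text
time_s: 20.2
tcp_pos: [0.5161, -0.1777, 0.053]
eef_rot: [-136.1, 89.8, -36.0]
contact_force: [0.7, -6.7, 2.3]
gripper_width: 0.0352
```

```bash
python3 g.py .515 -.1773 .056 10
```

```text
t 20.2 tcp [ 0.5161 -0.1777  0.053 ] F [ 0.7083 -6.6514  2.2625] M [-2.0849 -0.089   0.0452] w 0.0352
tool [-0.9845 -0.1754 -0.002 ] joints [  1.6  20.2 -29.2   0.2 -40.5   8.3]
shift [-0.0199  0.0065  0.0038] turn [ 0.0023 -0.0027  0.0026]
```

Emit:
{"op": "send_rows", "data": {
  "plan": [
    [[-0.006,0.004,0.004],[0,0,0]],
    [[-0.012,0.006,0.004],[0,-0.002,0.002]],
    [[-0.015,0.006,0.004],[0.002,-0.003,0.003]],
    [[-0.015,0.006,0.004],[0.002,-0.003,0.003]],
    [[-0.015,0.006,0.004],[0.002,-0.003,0.003]]
  ]
}}

```text
time_s: 20.7
tcp_pos: [0.5158, -0.1778, 0.0558]
eef_rot: [-123.1, 89.9, -23.1]
contact_force: [2.3, -6.0, -1.7]
gripper_width: 0.0352
```

```bash
python3 g.py .515 -.1839 .0555 10
```

```text
t 20.7 tcp [ 0.5158 -0.1778  0.0558] F [ 2.3459 -5.9737 -1.679 ] M [-2.3574 -0.6451 -0.0088] w 0.0352
tool [-0.9848 -0.1739 -0.0011] joints [  1.6  20.  -28.9   0.  -41.    8.4]
shift [ 0.0018  0.0125 -0.0389] turn [ 0.0003 -0.0009  0.0013]
```

Emit:
{"op": "send_rows", "data": {
  "plan": [
    [[0,0.002,0],[0,0,0]],
    [[0,0.002,-0.004],[0,0,0]],
    [[0,0.002,-0.008],[0,-0.001,0.001]],
    [[0,0.002,-0.012],[0,-0.001,0.001]],
    [[0,0.002,-0.015],[0,-0.001,0.001]]
  ]
}}

```text
time_s: 21.2
tcp_pos: [0.5163, -0.1805, 0.056]
eef_rot: [-114.4, 89.9, -14.4]
contact_force: [1.7, -5.1, -3.3]
gripper_width: 0.0345
```

```bash
python3 g.py .515 -.1839 .0555 10
```

```text
t 21.2 tcp [ 0.5163 -0.1805  0.056 ] F [ 1.6836 -5.13   -3.3278] M [-1.7425 -0.4428 -0.0354] w 0.0345
tool [-0.9848 -0.1738 -0.001 ] joints [  1.3  20.1 -28.7   0.  -41.1   8.7]
shift [ 0.0036  0.0127 -0.0207] turn [ 0.0002 -0.0005  0.0012]
```

Emit:
{"op": "send_rows", "data": {
  "plan": [
    [[0,0.001,-0.002],[0,0,0]],
    [[0,0.001,-0.006],[0,0,0]],
    [[0,0.001,-0.01],[0,0,0]],
    [[0,0.001,-0.014],[0,0,0.001]],
    [[0,0.001,-0.017],[0,0,0.001]]
  ]
}}

```text
time_s: 21.7
tcp_pos: [0.5168, -0.183, 0.0561]
eef_rot: [-137.1, 90.0, -37.1]
contact_force: [1.2, -3.1, -3.4]
gripper_width: 0.0347
```

```bash
python3 g.py .515 -.1839 .0555 10
```

```text
t 21.7 tcp [ 0.5168 -0.183   0.0561] F [ 1.2433 -3.1185 -3.376 ] M [-1.1879 -0.4405 -0.0544] w 0.0347
tool [-0.9848 -0.1737 -0.0004] joints [  1.   20.2 -28.5   0.  -41.2   9. ]
shift [ 0.0038  0.0127 -0.0037] turn [ 0.0001 -0.0005  0.0005]
```

Emit:
{"op": "send_rows", "data": {
  "plan": [
    [[0,0.001,-0.003],[0,0,0]],
    [[0,0.001,-0.006],[0,0,0]],
    [[0,0.001,-0.008],[0,0,0]],
    [[0,0.001,-0.009],[0,0,0]],
    [[0,0.001,-0.009],[0,0,0]]
  ]
}}

```text
time_s: 22.2
tcp_pos: [0.5168, -0.1835, 0.0561]
eef_rot: [-44.2, 90.0, 55.8]
contact_force: [-0.3, 6.2, -0.8]
gripper_width: 0.0348
```

```bash
python3 g.py .515 -.1839 .0555 10; python3 e.py seat;  python3 - <<'E'
import cv2,numpy as np
a=cv2.imread("pics/seatscene.png")[200:300,190:290]
cv2.imwrite("pics/crop5.png",np.clip(cv2.resize(a,(600,600),interpolation=2)*1.6,0,255).astype(np.uint8))
E
```

```text
t 22.2 tcp [ 0.5168 -0.1835  0.0561] F [-0.308   6.1835 -0.8333] M [ 2.1341 -0.0785 -0.0236] w 0.0348
tool [-0.9848 -0.1738 -0.0005] joints [  0.9  20.2 -28.5  -0.1 -41.3   9.1]
shift [ 0.0037  0.0125 -0.0006] turn [0.0002 0.0007 0.0006]
scene 459 y [-0.0984 -0.0979  0.0939  0.0987]
  pin -1 244 y -0.09842555924408602 -0.05011226612298046 x 0.0032519264532206785 z top 0.013393926370900873
  pin 1 78 y 0.06124215759884285 0.09869551112104803 x 0.007274364738412489 z top 0.01681963995388243
top 24 y [0.0317 0.0322 0.0998 0.0998]
  pin 1 14 y 0.08441599052408767 0.099816886145829 x -0.011301226379533744 z top 0.016068019100209028
[-0.1738  0.9848  0.0005]
```

View pics/crop5.png

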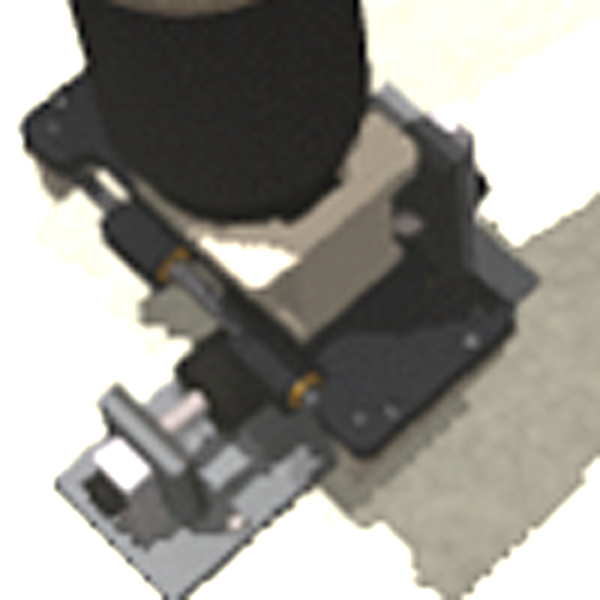

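Emit:
{"op": "send_rows", "data": {
  "plan": [
    [[0,0.001,0.003],[0,0,0]],
    [[0.004,0.001,0.004],[0,0,0]],
    [[0.008,0.001,0.004],[0,0,0]],
    [[0.012,0.001,0.004],[0,0,0]],
    [[0.012,0.001,0.004],[0,0,0]]
  ]
}}

```text
time_s: 22.8
tcp_pos: [0.5169, -0.1832, 0.0553]
eef_rot: [-97.1, 89.9, 2.9]
contact_force: [-2.1, -1.4, 7.3]
gripper_width: 0.0348
```

```bash
python3 g.py .515 -.1839 .0555 10
```

```text
t 22.8 tcp [ 0.5169 -0.1832  0.0553] F [-2.1293 -1.3856  7.2635] M [-0.2539  0.6638  0.0148] w 0.0348
tool [-0.9847 -0.1742 -0.0012] joints [  0.9  20.2 -28.6  -0.  -41.1   9.1]
shift [-0.0016  0.013  -0.0021] turn [ 0.0007 -0.0002  0.0015]
```

Emit:
{"op": "send_rows", "data": {
  "plan": [
    [[-0.001,0,0.001],[0,0,0]],
    [[-0.002,0,0.001],[0,0,0]],
    [[-0.002,0,0.001],[0,0,0]],
    [[-0.002,0,0.001],[0,0,0]],
    [[-0.002,0,0.001],[0,0,0]]
  ],
  "jaw": -1,
  "force": 4
}}

```text
time_s: 23.3
tcp_pos: [0.5168, -0.1832, 0.0555]
eef_rot: [-99.7, 89.9, 0.3]
contact_force: [0.7, -2.8, -0.9]
gripper_width: 0.0358
```

Emit:
{"op": "send_rows", "data": {
  "plan": [
    [[0,0,0],[0,0,0]],
    [[0,0,0],[0,0,0]],
    [[0,0,0],[0,0,0]],
    [[0,0,0],[0,0,0]],
    [[0,0,0],[0,0,0]]
  ],
  "jaw": 0.5
}}

```text
time_s: 23.8
tcp_pos: [0.5168, -0.1831, 0.0554]
eef_rot: [-96.7, 89.9, 3.4]
contact_force: [0.6, 0.5, 0.5]
gripper_width: 0.0645
```

```bash
python3 g.py .515 -.1839 .0555 10
```

```text
t 23.8 tcp [ 0.5168 -0.1831  0.0554] F [0.5705 0.5292 0.4893] M [ 0.0541  0.0033 -0.0155] w 0.0645
tool [-0.9847 -0.1742 -0.0009] joints [  1.   20.2 -28.6  -0.  -41.1   9.1]
shift [-0.0004  0.0124 -0.0033] turn [ 0.0008 -0.0001  0.0012]
```

Emit:
{"op": "send_rows", "data": {
  "plan": [
    [[-0.03,0,0],[0,0,0]],
    [[-0.1,0,0],[0,0,0]],
    [[-0.25,0,0],[0,0,0]],
    [[-0.45,0,0],[0,0,0]],
    [[-0.65,0,0],[0,0,0]]
  ],
  "jaw": 0.6
}}

```text
time_s: 24.3
tcp_pos: [0.5165, -0.1831, 0.1548]
eef_rot: [-104.7, 89.9, -4.7]
contact_force: [1.2, -0.9, 0.4]
gripper_width: 0.0701
```

Emit:
{"op": "send_rows", "data": {
  "plan": [
    [[-0.12,0,0.1],[0,0,0]],
    [[-0.24,0,0.3],[0,0,0]],
    [[-0.36,0,0.5],[0,0,0]],
    [[-0.45,0,0.7],[0,0,0]],
    [[-0.45,0,0.9],[0,0,0]]
  ]
}}

```text
time_s: 24.8
tcp_pos: [0.4937, -0.0491, 0.2255]
eef_rot: [-93.3, 89.7, 6.8]
contact_force: [0.6, 0.3, 0.3]
gripper_width: 0.0699
```

Emit:
{"op": "send_rows", "data": {
  "plan": [
    [[0,0,0.2],[0,0,0]],
    [[0,0,0.4],[0,0,0]],
    [[0,0,0.6],[0,0,0]],
    [[0,0,0.8],[0,0,0]],
    [[0,0,0.95],[0,0,0]]
  ]
}}

```text
time_s: 25.3
tcp_pos: [0.4684, 0.0926, 0.2266]
eef_rot: [-87.8, 89.6, 12.3]
contact_force: [0.1, -0.0, -0.6]
gripper_width: 0.0702
```

```bash
cat > f.py <<'E'
from h import *
np.set_printoptions(precision=4,suppress=True)
yw=np.radians(10); ax=np.array([-np.sin(yw),np.cos(yw)]); jx=np.array([np.cos(yw),np.sin(yw)]); c=np.array([.5164,-.1839])
for n in("scene","top"):
    p=r.capture(n); save(p,"fin"+n); C=cloud(p); ok=p["range_z"]>0
    d=C[...,:2]-c; x=d@jx; y=d@ax; z=C[...,2]
    k=ok&(abs(y)<.05)&(abs(x)<.02)&(z>.045); print(n,"rubber",k.sum(),"y",np.percentile(y[k],[0,2,98,100]),"x",np.median(x[k]))
    t=k&(abs(x)<.006)
    print("  crest slope/mean z",np.polyfit(y[t],z[t],1), "x slope",np.polyfit(y[k],x[k],1))
    for sg in(-1,1):
        q=ok&(sg*y>.047)&(sg*y<.062)&(abs(x)<.008)&(z>.045)&(z<.07); 
        if q.sum(): print("  pin",sg,q.sum(),"z",np.percentile(z[q],[50,90]),"x",np.median(x[q]))
a=cv2.imread("pics/finscene.png")[205:305,190:290]; b=cv2.imread("pics/fintop.png")[150:230,270:390]
o=np.hstack([cv2.resize(a,(450,450),interpolation=2),cv2.resize(b,(350,450),interpolation=2)])
cv2.imwrite("pics/crop6.png",np.clip(o*1.6,0,255).astype(np.uint8)); print(r.get_state()["tcp_pos"])
E
python3 f.py
```

```text
scene rubber 566 y [-0.0494 -0.0439  0.0417  0.0498] x 0.006992592507836043
  crest slope/mean z [0.0308 0.0695] x slope [0.0109 0.0059]
  pin -1 26 z [0.0592 0.0603] x 0.001772416920875254
  pin 1 21 z [0.057  0.0586] x 0.0019876780810288725
top rubber 620 y [-0.0499 -0.0414  0.0468  0.0499] x -0.0008314867788190614
  crest slope/mean z [-0.0029  0.0685] x slope [ 0.001  -0.0007]
  pin -1 26 z [0.0562 0.0587] x 0.00014714564133927702
  pin 1 32 z [0.0564 0.0589] x 0.00012329083569475764
[0.4686 0.0932 0.2266]
```

View pics/crop6.png

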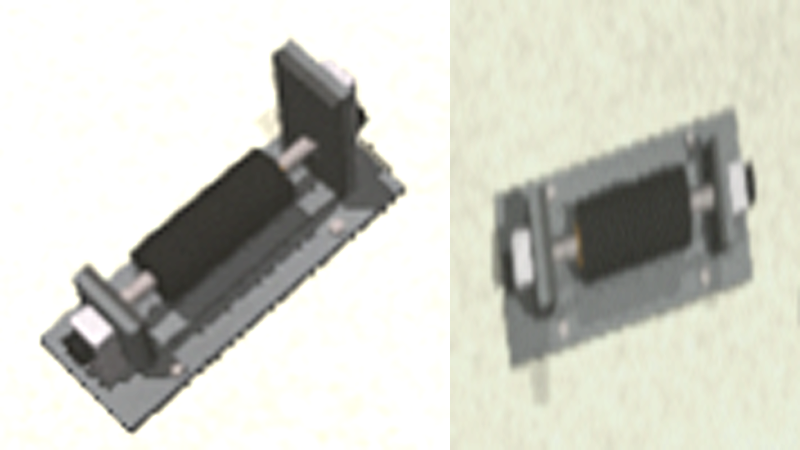

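Run:
```python
from h import *
yw=np.radians(10); ax=np.array([-np.sin(yw),np.cos(yw)]); jx=np.array([np.cos(yw),np.sin(yw)]); c=np.array([.5164,-.1839])
for n in("scene","top"):
    p=r.capture(n); C=cloud(p); ok=p["range_z"]>0
    d=C[...,:2]-c; x=d@jx; y=d@ax; z=C[...,2]; K=ok&(abs(x)<.02)
    k=K&(abs(y)<.06)&(z>.0625); t=K&(y>.055)&(y<.1)&(z>.113); l=K&(y<-.055)&(y>-.08)&(z>.064)
    f=lambda a:np.percentile(a,[3,97]).round(4)
    print(n,"rubber",f(y[k]),"tall top",f(y[t]),"low top",f(y[l]))
```

```text
scene rubber [-0.0421  0.0398] tall top [0.0683 0.0822] low top [-0.0743 -0.0644]
top rubber [-0.0394  0.0443] tall top [0.0714 0.0844] low top [-0.0743 -0.0635]
```

```bash
python3 -c "
from plant import r
print(r.get_state()['time_s'],r.close_job())"
```

```text
the job is handed in; nothing more can be done
25.5 None
```

The feed roller is out of its cradle and seated in the 206 mm bracket. The gripper is clear of it, and I handed the job in at 25.5 s of the 72 s allowed.

**What I did**
- I pressed the sprung pin against the tall cheek with about 11–12 N, then slid the roller down.
- The pin sprang into its slot with the roller's axis about 57 mm above the table. The push force dropped from about 11.5 N to 7.6 N as it went in.
- I eased the roller back about 6 mm until the plain pin touched the bottom of its slot. The force along the roller changed from -3 N to +6 N at the expected place.
- I then let the roller rest, released it and backed off. The highest bracket force I read was about 12 N, against the limit of 30 N.

**Last checks**
- **Level:** The top camera shows the roller level, with a slope of 0.003 and both pins at the same height. The scene camera's slope of 0.03 disagrees, but it sees the roller from the side, so I trusted the top camera.
- **Centring:** Relative to the cheeks, the cameras put the centre at +0.6 mm and about -1.3 mm, or about 0.3 mm off on average. The calibration is only good to about 2 mm.
- **Orientation:** The brass ring is at the tall-cheek end, as it should be.
- **Slips:** I first carried the roller the wrong way at a safe height because of a sign error, then brought it back without touching anything. It also tilted slightly in the grip while I felt for the slots, and it settled on release.
- **Not checked:** I did not re-measure the ink bottle, screwdriver or parts bin at the end. The planned moves kept clear of all three.

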